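Make up two gift trays of sweets at the market stall

TASK

Make up the two gift orders from the stock on the counter: in the red-lined tray stand the honey jar in the small compartment and lay the dark bar flat in the large one; in the green-lined tray stand the little green bottle in the small compartment, lay the pale bar flat in the large one, and set the tub of pink sweets squarely on top of the pale bar, lined up with it. Set the glass down gently rather than dropping it in, and leave the cream tub, the jam jar and the bell where they stand.

Things in the scene. Friction and masses are not known exactly. Their poses are not given: they have to be found in the camera images.
- tray_red: Loose low pine tray, red lining on its floor, 128 (own x) x 210 (own y) x 30 high (all in mm), 450 g; origin: centre of its underside. Floor 6 thick; walls and divider 8 thick, tops at 30. Small compartment on its +y side (robot's left): clear 112 (x) x 70 (y), centre x 0, y +62. Large one on -y: clear 112 (x) x 116 (y), centre x 0, y -39. Its x is within 0.2 rad of world x. Beyond the stock.
- tray_green: Loose low pine tray, green lining on its floor, 128 (own x) x 210 (own y) x 30 high (all in mm), 450 g; origin: centre of its underside. Floor 6 thick; walls and divider 8 thick, tops at 30. Small compartment on its +y side (robot's left): clear 112 (x) x 70 (y), centre x 0, y +62. Large one on -y: clear 112 (x) x 116 (y), centre x 0, y -39. Its x is within 0.2 rad of world x. Beyond the stock.
- bar_dark: Very dark brown wrapped sweet bar with a tan belt round its middle, lying flat: 50 (own x) x 90 (own y) x 26 mm high, about 170 g; origin at the centre of its underside, z up.
- bar_pale: Pale caramel-cream wrapped sweet bar with a white paper belt round its middle, lying flat: 50 (own x) x 90 (own y) x 26 mm high, about 170 g; origin at the centre of its underside, z up.
- tub_pink: Clear closed plastic tub filled with pink sweets: 52 (own x) x 72 (own y) x 36 mm high, about 150 g, rigid; origin at the centre of its underside, z up.
- jar_honey: Small round glass jar of amber honey with a yellow lid and a white label, in the stock row (which runs left to right): body 50 mm diameter up to 52 above its foot, lid 47 diameter from 58 to 70 (top), about 180 g; origin at the centre of its underside, z up.
- bottle_mini: Miniature dark green glass bottle with a cork stopper and a white label, in the stock row (which runs left to right): body 38 mm diameter up to 72 above its foot, then a shoulder and a thin neck, stopper 20 diameter, 110 mm high in all, about 110 g; origin at the centre of its underside, z up.
- tub_cream: Bystander: clear tub like the pink one (52 x 72 x 36 mm high) but filled with pale cream-yellow sweets; stands among the stock and is not wanted. Origin at the centre of its underside.
- jar_jam: Bystander: jar like the honey jar (50 mm diameter, 70 mm high) but with dark red jam and a white lid; stands among the stock and is not wanted. Origin at the centre of its underside.
- bell: Bystander: steel dome counter bell on a black foot, 74 mm diameter, 54 mm high, left of the trays. Origin at the centre of its underside.
There are look-alikes about, which are no part of the job. Leave any blue look-alike of the tub_pink alone.

How it is judged (in metres and radians):
At the end, for the whole second after the job is handed in: Red tray: honey jar upright in the small compartment, dark bar flat in the large. Green tray: bottle upright in the small, pale bar flat in the large, pink tub upright on it, centres within 15 mm, long sides within 0.3 rad. Trays flat on the counter, all released and at rest (x of jar_honey in the frame of tray_red between -0.034 and 0.034 m and y of jar_honey in the frame of tray_red between 0.047 and 0.077 m and z of jar_honey in the frame of tray_red between 0.002 and 0.011 m and angle between each of jar_honey, bar_dark, bottle_mini, bar_pale, tub_pink's own z axis and vertical below 0.1 rad and x of bar_dark in the frame of tray_red between -0.034 and 0.034 m and y of bar_dark in the frame of tray_red between -0.073 and -0.005 m and z of bar_dark in the frame of tray_red between 0.002 and 0.011 m and x of bottle_mini in the frame of tray_green between -0.04 and 0.04 m and y of bottle_mini in the frame of tray_green between 0.041 and 0.083 m and z of bottle_mini in the frame of tray_green between 0.002 and 0.011 m and x of bar_pale in the frame of tray_green between -0.034 and 0.034 m and y of bar_pale in the frame of tray_green between -0.073 and -0.005 m and z of bar_pale in the frame of tray_green between 0.002 and 0.011 m and horizontal distance between tub_pink and bar_pale below 0.015 m and z of tub_pink in the frame of bar_pale between 0.022 and 0.03 m and angle between the y axis of tub_pink and the y axis of bar_pale, either way round below 0.3 rad and angle between each of tray_red, tray_green's own z axis and vertical below 0.06 rad and height (world z) of tray_red between -0.008 and 0.008 m and height (world z) of tray_green between -0.008 and 0.008 m and linear speed of each of bar_dark, bar_pale, tub_pink, jar_honey, bottle_mini, tray_red, tray_green below 0.02 m/s); the robot touches nothing.
It fails at once if the tub of cream sweets, which belongs to no order, is shifted by more than 25 mm or tipped (distance of tub_cream from where it was at the start of the episode above 0.025 m or angle between tub_cream's own z axis and vertical above 0.25 rad).
It fails at once if the jar of red jam, which belongs to no order, is shifted by more than 25 mm or tipped (distance of jar_jam from where it was at the start of the episode above 0.025 m or angle between jar_jam's own z axis and vertical above 0.25 rad).
It fails at once if the counter bell, which belongs to no order, is shifted by more than 25 mm or tipped (distance of bell from where it was at the start of the episode above 0.025 m or angle between bell's own z axis and vertical above 0.25 rad).
It fails at once if the glass honey jar is dropped or thrown down into its tray (moving at over 0.6 m/s close above the tray's floor, as after a fall of some 2 cm) (horizontal distance between jar_honey and tray_red below 0.11 m and z of jar_honey in the frame of tray_red below 0.045 m and linear speed of jar_honey above 0.6 m/s).
It fails at once if the glass little bottle is dropped or thrown down into its tray (moving at over 0.6 m/s close above the tray's floor, as after a fall of some 2 cm) (horizontal distance between bottle_mini and tray_green below 0.11 m and z of bottle_mini in the frame of tray_green below 0.045 m and linear speed of bottle_mini above 0.6 m/s).
It also fails if it takes over 128 s, if anything falls off the work surface, if the arm or the gripper's body presses on something with over 40 N, if the wrist force passes 120 N, or if a joint passes its speed limit or range.

ROBOT

A 7-joint arm with a two-finger parallel gripper is mounted at the origin on the work surface. World frame = base frame: x ahead of the robot, y to its left, z up, the work surface at z = 0. Lengths are in mm, angles in rad, forces in N, time in s.
With the tool pointing down it reaches from about 425 to 825 mm from the base axis. Payload 3.6 kg.
Tool frame: the origin (TCP) lies on the centre line of the jaws, within the pads' length; the fingertips stand 19 mm ahead of it and the grasp point (between the pads) is the TCP (manip.tcp_to_tips is the distance from the TCP to the fingertips, in mm); y points along the fingers, x is the direction in which the jaws open and shut, and the axes are right-handed (so a half turn about y gives the same grasp; the last joint's range is limited). The gripper opens to 93 mm and grips with 3 to 60 N. Pads are 15 mm wide; open, the fingers measure 128 mm over their backs; the gripper's body (75 mm by 188 mm) begins 65 mm behind the grasp point.
Start: joints at [1.206, 0.615, -0.013, 1.423, 0.008, 1.103, -0.04], TCP at [216.042, -613.015, 211.44] pointing down, gripper open.
Joint ranges: [-3.12, 3.12], [-0.3, 2.06], [-1.34, 1.32], [0.26, 2.42], [-1.36, 4.5], [0.01, 1.98], [-2.84, 2.84]. Speed limits (rad/s): [2.79, 2.79, 3.14, 3.14, 3.14, 3.14, 3.14].

INTERFACE

Orientations are given as a 3x3 rotation matrix whose columns are the frame's x, y, z axes.
In Python, from bench import manip, cams, order gives the robot as it stands.
- The arm moves only by the shell command python3 -m handwheel 'ROWS' [FORCE]. ROWS is JSON, a list of rows, each a list of 3 entries, a list of its own where there are three numbers: the shift along the tool's x, y, z each as a share of 100 cm, from -1 to 1, then the turn, a rotation vector about the tool's x, y, z each as a share of 180 degrees, from -1 to 1, then the gripper's target within -1 to 1 (shut at 1, half-way at 0, fully open at -1). In form: [[[x, y, z], [rx, ry, rz], hand], ...]. A call has 1 to 12 rows; each row is the pose to reach, as a shift and turn from the pose commanded when the call began, along the tool's axes at that moment, turning the shorter way round; what a row does not reach only later rows make up. A row lasts 1/10 s, in which the tool goes at most 50 mm and 8.59 degrees, less where a joint would pass 70% of its speed; a pose out of reach is approached as far as the arm can. A call with a number of a shift or a turn outside -1 to 1 is refused whole. A call with a gripper value outside its range is refused whole. The fingers move at their own pace and stop on an object; FORCE is the grip in N (left out, the last holds). Time passes only in rows, so rows that repeat a pose let the fingers close. It gives the time, the measured TCP pose, the force and the opening at its end, in the units of the state.
- manip.sense(): the state, without advancing time (a new reading comes with each control period).
- cams.capture(name): name is "side" or "top" or "wrist"; returns (picture, depth): 384x512x3 uint8, red, green, blue; 384x512 float32, mm along the optical axis (not along the pixel's ray), 0 where there is no reading.
- cams.camera_params(name): a dict with "fx", "fy", "cx", "cy" (pixels), "k1" (the pictures are not rectified: a ray, as slopes to the right and down, at radius r is drawn at 1 + k1 r^2 times it, then the intrinsics apply), "view" (4x4, takes a point from world to camera coordinates). Camera axes: x right, y up, looking along -z (the intrinsics and any distortion apply to the point x, -y, -z); pixel columns grow to the right and rows downward; lengths in mm; the calibration is good to about 2 mm. A picture is of the moment at which its call begins: read the wrist's pose just before it. camera_params takes no time and is no camera call; for the wrist camera it gives the pose at the moment of the call.
- order.finish_job(): hands the job in, once; it reports no verdict.
The state is a dict: "time_s": time; "joints": joint angles; "dq": joint speeds; "effort": joint torques, N m; "eef_pos": TCP position; "eef_rot": TCP orientation; "ft_force": force on the tool from outside, world axes, zero at the start; "wrist_torque": the same for the moment, N m; "opening": opening from 0.0 (shut) to 1.0 (fully open).
Only numpy, scipy, OpenCV 4.12 (cv2) and the standard library are available. Lean on these libraries where they do the work, as an engineer would, in place of code of your own. Each camera call takes 0.05 s, during which the arm holds its last target.

## Working session

There is one attempt and no reset: what is moved stays moved. The work goes in short steps, Python scripts to look and compute and a shell command to move; the robot and the scene stay as the last step left them, time stands still between calls to the robot, and variables do not carry over. Pictures are saved under pics/ and viewed, and the job is handed in when it is done.

```bash
ls; mkdir -p pics; python3 - <<'E'
from bench import manip,cams,order
import cv2,numpy as np
s=manip.sense(); print(s['time_s'],s['eef_pos'],np.round(s['eef_rot'],3),s['opening'],manip.tcp_to_tips)
for n in ['top','side']:
    im,d=cams.capture(n); cv2.imwrite(f'pics/{n}0.png',im[:,:,::-1]); np.save(f'{n}0.npy',d); np.save(f'{n}0i.npy',im)
    p=cams.camera_params(n); print(n,{k:(np.round(v,3).tolist()) for k,v in p.items()})
E
```

```text
pics
0.0 [ 215.75825784 -612.28947407  210.3152235 ] [[ 0.332 -0.001  0.943]
 [-0.943  0.002  0.332]
 [-0.003 -1.    -0.   ]] 0.9984433894601982 19.0
top {'fx': 393.216, 'fy': 393.216, 'cx': 253.319, 'cy': 190.997, 'k1': -0.117, 'view': [[-0.009, -1.0, -0.006, 20.513], [0.972, -0.01, 0.233, -451.697], [-0.233, -0.004, 0.972, -980.203], [0.0, 0.0, 0.0, 1.0]]}
side {'fx': 347.989, 'fy': 347.989, 'cx': 257.392, 'cy': 195.342, 'k1': -0.04, 'view': [[-0.929, -0.37, -0.013, 422.045], [0.231, -0.606, 0.761, -116.537], [-0.289, 0.704, 0.649, -756.709], [0.0, 0.0, 0.0, 1.0]]}
```

View pics/top0.png

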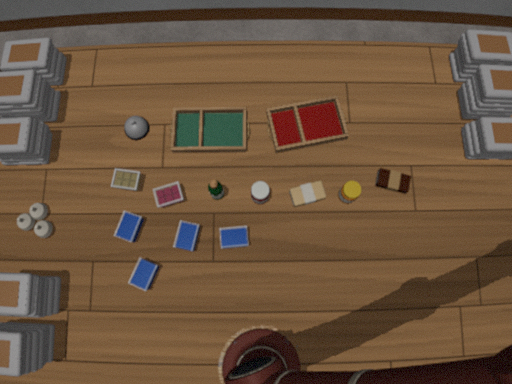

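View pics/side0.png

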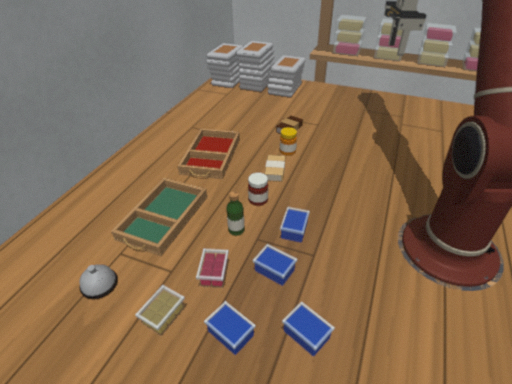

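The top view shows, left to right: bell (136,127), cream tub (125,180), pink tub (168,194), bottle (216,188), jam (260,190), pale bar (308,193), honey (350,190) and dark bar (393,180). The green tray is at (210,130), the red tray at (307,123), and the blue look-alikes are nearer the robot. Next I'll measure with the depth data.

```bash
cat > h.py <<'E'
import numpy as np,cv2
from bench import manip,cams
def cloud(n,d,p=None):
    p=p or cams.camera_params(n)
    H,W=d.shape; v,u=np.mgrid[:H,:W].astype(np.float64)
    xd=np.stack([(u-p['cx'])/p['fx'],(v-p['cy'])/p['fy']],-1)
    x=xd.copy()
    for _ in range(20): x=xd/(1+p['k1']*(x**2).sum(-1,keepdims=True))
    c=np.stack([x[...,0]*d,-x[...,1]*d,-d],-1)
    V=np.array(p['view']); 
    return (c-V[:3,3])@V[:3,:3]
def rect(P):
    r=cv2.minAreaRect(P[:,:2].astype(np.float32)); return r
E
python3 - <<'E'
from h import *
d=np.load('top0.npy'); P=cloud('top',d)
print('table z', [np.round(P[r,c],1).tolist() for r,c in [(160,250),(250,320),(215,150),(160,420)]])
boxes=dict(bell=(118,112,154,144),cream=(106,164,146,194),pink=(149,178,188,211),bottle=(203,174,230,204),jam=(246,176,275,208),pale=(286,176,330,210),honey=(334,176,366,208),dark=(372,165,416,196),green=(166,103,253,156),red=(262,92,352,155))
for n,(a,b,c,e) in boxes.items():
    Q=P[b:e,a:c].reshape(-1,3); Q=Q[(Q[:,2]>12)&(d[b:e,a:c].ravel()>0)]
    zt=np.percentile(Q[:,2],97)
    T=Q[Q[:,2]>zt-7]
    r=rect(T)
    print(n,len(Q),'ztop',round(zt,1),'mean',T.mean(0).round(1),'rect c',np.round(r[0],1),'size',np.round(r[1],1),'ang',round(r[2],1))
E
```

```text
table z [[554.3, 24.9, 1.7], [299.9, -161.1, 0.6], [399.8, 302.1, -0.9], [550.4, -463.1, 3.4]]
bell 388 ztop 52.2 mean [654.6 353.7  52.9] rect c [654.9 353.8] size [11.1 11.7] ang 8.1
cream 538 ztop 38.1 mean [493.3 367.2  34.4] rect c [493.7 366.9] size [74.  53.4] ang 81.9
pink 508 ztop 38.1 mean [450.6 247.2  34.6] rect c [450.7 246.7] size [50.8 70.3] ang 17.9
bottle 220 ztop 110.8 mean [458.5 116.  108.9] rect c [459.2 115.5] size [17.8 18.2] ang 87.9
jam 342 ztop 73.3 mean [453.4  -0.9  69.7] rect c [453.  -0.] size [44.1 43.9] ang 89.6
pale 604 ztop 29.5 mean [ 452.6 -129.9   25.8] rect c [ 453. -131.] size [48.6 90.5] ang 14.0
honey 359 ztop 71.9 mean [ 451.  -240.2   69. ] rect c [ 451.2 -241. ] size [43.  44.3] ang 22.8
dark 616 ztop 28.1 mean [ 486.8 -370.5   24.8] rect c [ 487.  -371.4] size [92.5 52.1] ang 75.9
green 1150 ztop 32.7 mean [641.5 144.3  29.4] rect c [642.4 142.3] size [209.8 131.4] ang 89.3
red 1129 ztop 32.1 mean [ 654.8 -133.6   28.9] rect c [ 658.2 -137.9] size [131.6 213. ] ang 11.9
```

```bash
cat > go.py <<'E'
import sys
from h import *
from scipy.spatial.transform import Rotation as R
# target: x y z yaw(deg) of tool x, mod 180; vertical tool
x,y,z,yaw=map(float,sys.argv[1:5])
s=manip.sense(); M=np.array(s['eef_rot']); p=np.array(s['eef_pos'])
best=None
for k in (0,180):
    a=np.radians(yaw+k); X=np.array([np.cos(a),np.sin(a),0]); Y=np.array([0,0,-1.]); T=np.stack([X,Y,np.cross(X,Y)],1)
    rv=R.from_matrix(M.T@T).as_rotvec()/np.pi
    if best is None or np.linalg.norm(rv)<np.linalg.norm(best): best=rv
d=M.T@(np.array([x,y,z])-p)
print('t',s['time_s'],'pos',p.round(1),'yaw',np.degrees(np.arctan2(M[1,0],M[0,0])).round(1),'open',round(s['opening']*93,1),'F',np.round(s['ft_force'],1))
print('joints',np.round(s['joints'],2))
print('shift',np.round(d/1000,4).tolist(),'rot',np.round(best,4).tolist(),'rows>=',round(max(np.linalg.norm(d)/50,np.linalg.norm(best)*180/8.59),1))
E
python3 go.py 487 -371 150 -14.1
```

```text
t 0.1 pos [ 215.8 -612.4  210.4] yaw -70.6 open 92.9 F [-0.7 -0.1  0.8]
joints [ 1.21  0.62 -0.01  1.42  0.01  1.1  -0.04]
shift [-0.1374, 0.0607, 0.336] rot [-0.0003, -0.3138, -0.0007] rows>= 7.4
```

```bash
python3 -m handwheel '[[[-0.137,0.06,0.336],[0,-0.314,0],-0.6],[[-0.137,0.06,0.336],[0,-0.314,0],-0.6],[[-0.137,0.06,0.336],[0,-0.314,0],-0.6],[[-0.137,0.06,0.336],[0,-0.314,0],-0.6],[[-0.137,0.06,0.336],[0,-0.314,0],-0.6],[[-0.137,0.06,0.336],[0,-0.314,0],-0.6],[[-0.137,0.06,0.336],[0,-0.314,0],-0.6],[[-0.137,0.06,0.336],[0,-0.314,0],-0.6],[[-0.137,0.06,0.336],[0,-0.314,0],-0.6],[[-0.137,0.06,0.336],[0,-0.314,0],-0.6],[[-0.137,0.06,0.336],[0,-0.314,0],-0.6],[[-0.137,0.06,0.336],[0,-0.314,0],-0.6]]' 25
python3 go.py 487 -371 22 -14.1
python3 - <<'E'
from h import *
p=cams.camera_params('wrist'); im,d=cams.capture('wrist'); cv2.imwrite('pics/w1.png',im[:,:,::-1])
P=cloud('wrist',d,p); m=(d>0)&(P[...,2]>15)&(P[...,2]<40)&(abs(P[...,0]-487)<80)&(abs(P[...,1]+371)<80)
T=P[m]; zt=np.percentile(T[:,2],90); T=T[T[:,2]>zt-5]; print(zt,rect(T),len(T))
E
```

```text
time_s: 1.3
eef_pos: [485.5, -374.6, 151.7]
eef_rot: [[0.969, -0.001, 0.247], [-0.247, -0.001, 0.969], [-0.0, -1.0, -0.002]]
ft_force: [0.0, -0.3, -0.4]
opening: 0.802
t 1.3 pos [ 485.5 -374.6  151.7] yaw -14.3 open 74.5 F [ 0.  -0.3 -0.4]
joints [ 0.79  0.63 -0.27  1.61  0.2   0.93  0.19]
shift [0.0007, 0.1297, 0.0041] rot [0.0005, -0.0013, -0.0002] rows>= 2.6
26.944268102333847 ((489.0567932128906, -374.2567443847656), (90.68641662597656, 50.3974494934082), 75.44312286376953) 4866
```

View pics/w1.png

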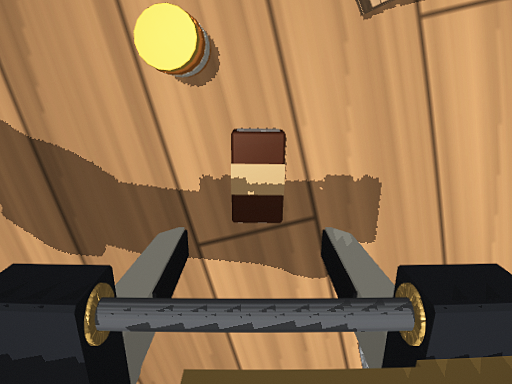

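The wrist view confirms the dark bar, belt at (257,178), lying between the fingers. It is measured at (489,-374) and the top camera agrees within about 3 mm. Descending and gripping.

```bash
python3 -m handwheel '[[[0.003,0.06,0.001],[0,0,0],-0.6],[[0.003,0.1,0.001],[0,0,0],-0.6],[[0.003,0.12,0.001],[0,0,0],-0.6],[[0.003,0.13,0.001],[0,0,0],-0.6],[[0.003,0.13,0.001],[0,0,0],-0.6],[[0.003,0.13,0.001],[0,0,0],0.3],[[0.003,0.13,0.001],[0,0,0],0.3],[[0.003,0.13,0.001],[0,0,0],0.3],[[0.003,0.13,0.001],[0,0,0],0.3],[[0.003,0.13,0.001],[0,0,0],0.3]]' 25
python3 go.py 665 -175 150 11.9
```

```text
time_s: 2.35
eef_pos: [490.8, -372.0, 22.0]
eef_rot: [[0.97, 0.001, 0.243], [-0.243, -0.001, 0.97], [0.001, -1.0, -0.0]]
ft_force: [-0.0, 1.1, 0.2]
opening: 0.418
t 2.35 pos [ 490.8 -372.    22. ] yaw -14.1 open 38.9 F [-0.   1.1  0.2]
joints [ 0.75  0.8  -0.23  1.7   0.26  0.67  0.14]
shift [0.1212, -0.1279, 0.2334] rot [0.0002, -0.1443, 0.0003] rows>= 5.8
```

```bash
python3 - <<'E'
from h import *
s=manip.sense(); print(s['opening']*93)
im,d=cams.capture('wrist'); cv2.imwrite('pics/w2.png',im[:,:,::-1])
s=manip.sense(); print(s['opening']*93)
im,d=cams.capture('top'); cv2.imwrite('pics/t2.png',cv2.resize(im[100:260,300:500,::-1],None,fx=3.9,fy=3.7))
E
```

```text
38.91573410263254
35.01218638307057
```

View pics/w2.png

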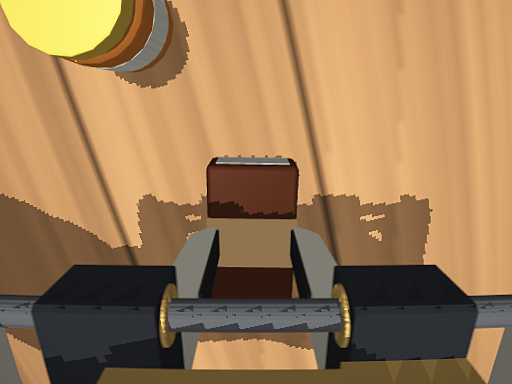

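View pics/t2.png

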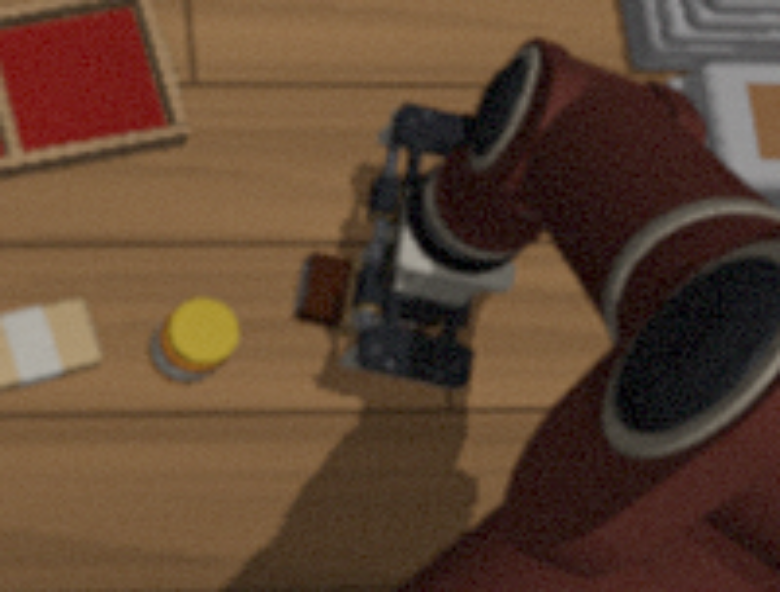

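The bar sits between the pads at (207–297, 190), but the opening reads less than 50 mm, so I'll let the fingers settle before lifting.

```bash
python3 -m handwheel '[[[0,0,0],[0,0,0],1],[[0,0,0],[0,0,0],1],[[0,0,0],[0,0,0],1],[[0,0,0],[0,0,0],1],[[0,0,0],[0,0,0],1]]' 25
python3 - <<'E'
from h import *
im,d=cams.capture('wrist'); cv2.imwrite('pics/w3.png',im[:,:,::-1])
E
```

```text
time_s: 2.95
eef_pos: [490.5, -371.9, 21.4]
eef_rot: [[0.97, -0.0, 0.243], [-0.243, 0.0, 0.97], [-0.0, -1.0, 0.0]]
ft_force: [-0.1, -0.6, -0.3]
opening: 0.014
```

View pics/w3.png

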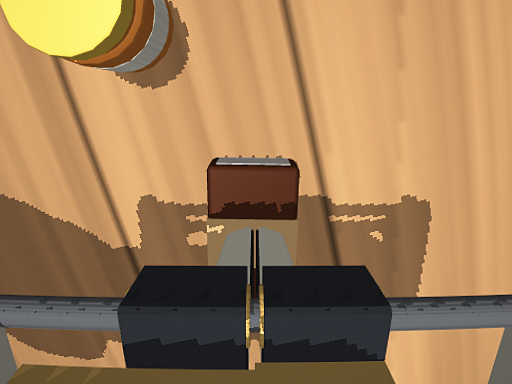

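The fingers closed over the bar instead of on it, with the tips at (225–285, 230) in front of the bar top. I'll measure the real fingertip height.

```bash
python3 - <<'E'
from h import *
s=manip.sense(); M=np.array(s['eef_rot']);p0=np.array(s['eef_pos'])
p=cams.camera_params('wrist'); im,d=cams.capture('wrist'); P=cloud('wrist',d,p)
V=np.array(p['view']); cc=-V[:3,:3].T@V[:3,3]; print('cam',cc.round(1),'look',(-V[2,:3]).round(3),'cam in tool',(M.T@(cc-p0)).round(1))
for r,c in [(190,250),(225,220),(232,240),(240,240),(250,240),(260,240),(232,270),(245,270),(290,180),(310,150)]:
    print(r,c,im[r,c],d[r,c].round(1),P[r,c].round(1),'tool',((P[r,c]-p0)@M).round(1))
E
```

```text
cam [ 510.2 -296.2  194.7] look [-0.07  -0.275 -0.959] cam in tool [   0.6 -173.2   78.2]
190 250 [97 52 34] 175.4 [ 495.8 -343.4   26.4] tool [-1.8 -5.  28.9]
225 220 [237 196 135] 180.9 [ 474.7 -358.9   26.6] tool [-18.5  -5.1   8.7]
232 240 [127 125 116] 172.4 [ 485.8 -362.    35.5] tool [ -7.  -14.1   8.5]
240 240 [126 124 113] 162.9 [ 486.2 -362.1   45.4] tool [ -6.6 -24.    8.5]
250 240 [128 126 116] 151.5 [ 486.8 -361.8   57.2] tool [ -6.1 -35.7   8.9]
260 240 [127 125 115] 142.7 [ 487.1 -362.    66.5] tool [ -5.7 -45.    8.7]
232 270 [127 125 115] 172.3 [ 501.1 -365.8   35.6] tool [  8.8 -14.2   8.5]
245 270 [128 125 115] 157.1 [ 500.5 -365.5   51.4] tool [  8.1 -30.    8.6]
290 180 [22 25 27] 76.8 [ 482.3 -334.9  127.7] tool [ -17.  -106.2   33.9]
310 150 [41 44 49] 69.8 [ 477.4 -333.9  135. ] tool [ -22.  -113.6   33.7]
```

```bash
python3 - <<'E'
from h import *
im,d=cams.capture('side'); cv2.imwrite('pics/s3.png',cv2.resize(im[60:220,220:420,::-1],None,fx=3.9,fy=3.7))
E
```

```text
(no output)
```

View pics/s3.png

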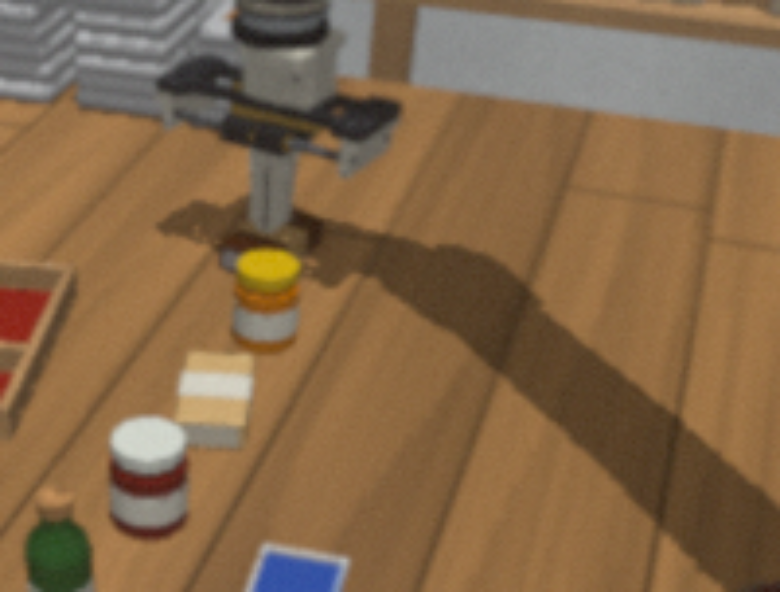

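```bash
python3 -m handwheel '[[[0,-0.04,0],[0,0,0],0],[[0,-0.04,0],[0,0,0],-0.6],[[0,-0.04,0],[0,0,0],-0.6],[[0,-0.04,0],[0,0,0],-0.6],[[0,-0.04,0],[0,0,0],-0.6],[[0,-0.04,0],[0,0,0],-0.6]]' 25
python3 - <<'E'
from h import *
s=manip.sense(); M=np.array(s['eef_rot']);p0=np.array(s['eef_pos'])
p=cams.camera_params('wrist'); im,d=cams.capture('wrist'); P=cloud('wrist',d,p)
cv2.imwrite('pics/w4.png',im[:,:,::-1])
T=(P-p0)@M
g=(d>0)&(abs(T[...,2])<12)&(abs(T[...,0])<70)&(T[...,1]<10)
for lo,hi in [(-70,0),(0,70)]:
    q=T[g&(T[...,0]>lo)&(T[...,0]<hi)&(P[...,2]>40)]
    print(len(q),'tool y max',np.percentile(q[:,1],[50,90,99,100]).round(1)); t=q[q[:,1]>q[:,1].max()-4]; print('x range',t[:,0].min().round(1),t[:,0].max().round(1),'z',t[:,2].min().round(1),t[:,2].max().round(1))
E
```

```text
time_s: 3.7
eef_pos: [490.0, -371.6, 60.6]
eef_rot: [[0.97, -0.001, 0.243], [-0.243, 0.001, 0.97], [-0.002, -1.0, 0.001]]
ft_force: [0.5, 0.2, 0.1]
opening: 0.473
3435 tool y max [-52.3 -21.5  -9.2  -6.3]
x range -28.8 -21.3 z -8.0 8.9
3403 tool y max [-52.6 -21.5  -9.5  -6.2]
x range 22.5 30.1 z -8.1 9.0
```

View pics/w4.png

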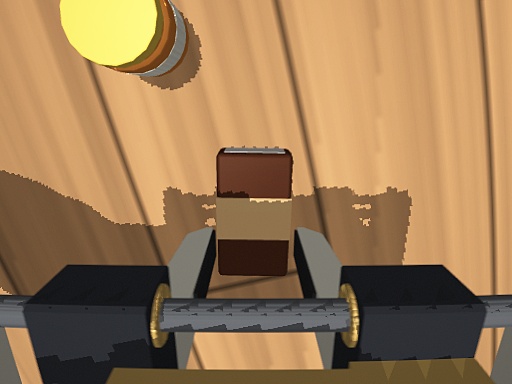

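The pads' tips measure 6 mm behind the reported TCP instead of 19 mm ahead of it. Tip height is therefore the reading plus about 6 mm, which fits the fingers closing without contact just over the 26 mm bar. I'll work in tip height from here and descend while watching the force.

```bash
sed -i "s/np.array(\[x,y,z\])-p/np.array([x,y,z-6])-p/" go.py
python3 -m handwheel '[[[0,0,0],[0,0,0],-0.6],[[0,0.03,0],[0,0,0],-0.6],[[0,0.045,0],[0,0,0],-0.6],[[0,0.052,0],[0,0,0],-0.6],[[0,0.058,0],[0,0,0],-0.6],[[0,0.058,0],[0,0,0],-0.6]]' 25
python3 -m handwheel '[[[0,0.002,0],[0,0,0],-0.6],[[0,0.002,0],[0,0,0],0.3],[[0,0.002,0],[0,0,0],0.3],[[0,0.002,0],[0,0,0],0.3],[[0,0.002,0],[0,0,0],0.3],[[0,0.002,0],[0,0,0],0.3],[[0,0.002,0],[0,0,0],0.3]]' 25
```

```text
time_s: 4.35
eef_pos: [490.4, -371.7, 3.0]
eef_rot: [[0.97, -0.001, 0.243], [-0.243, 0.001, 0.97], [-0.001, -1.0, 0.0]]
ft_force: [-0.5, 0.1, 0.4]
opening: 0.801
time_s: 5.05
eef_pos: [490.2, -371.9, 1.7]
eef_rot: [[0.97, -0.001, 0.243], [-0.243, 0.0, 0.97], [-0.001, -1.0, -0.0]]
ft_force: [-2.8, 0.8, 3.6]
opening: 0.539
```

Gripped at 50 mm. Now lift, then carry over the red tray.

```bash

python3 -m handwheel '[[[0,-0.04,0],[0,0,0],1],[[0,-0.09,0],[0,0,0],1],[[0,-0.12,0],[0,0,0],1],[[0,-0.12,0],[0,0,0],1]]' 25; python3 go.py 665 -176 110 11.9
python3 - <<'E'
from h import *
im,d=cams.capture('top'); cv2.imwrite('pics/t5.png',im[:,:,::-1]); np.save('t5.npy',d)
P=cloud('top',d)
for n,(a,b,c,e) in dict(green=(166,103,253,156),red=(262,92,352,155)).items():
    Q=P[b:e,a:c].reshape(-1,3); Q=Q[(Q[:,2]>22)&(Q[:,2]<38)]; print(n,rect(Q))
E
```

```text
time_s: 5.45
eef_pos: [493.9, -373.6, 126.2]
eef_rot: [[0.97, 0.009, 0.243], [-0.243, -0.006, 0.97], [0.01, -1.0, -0.003]]
ft_force: [0.6, -0.4, -2.2]
opening: 0.534
t 5.45 pos [ 493.9 -373.6  126.2] yaw -14.1 open 49.7 F [ 0.6 -0.4 -2.2]
joints [ 0.78  0.66 -0.27  1.62  0.22  0.87  0.17]
shift [0.1177, 0.0227, 0.2333] rot [0.0018, -0.1443, 0.003] rows>= 5.2
green ((642.3929443359375, 141.36962890625), (218.0138397216797, 131.40199279785156), 89.44331359863281)
red ((658.2650756835938, -137.65728759765625), (131.8917999267578, 217.24343872070312), 11.92911434173584)
```

```bash

python3 -m handwheel '[[[0.1177,0.0227,0.2333],[0,-0.1443,0],1],[[0.1177,0.0227,0.2333],[0,-0.1443,0],1],[[0.1177,0.0227,0.2333],[0,-0.1443,0],1],[[0.1177,0.0227,0.2333],[0,-0.1443,0],1],[[0.1177,0.0227,0.2333],[0,-0.1443,0],1],[[0.1177,0.0227,0.2333],[0,-0.1443,0],1],[[0.1177,0.0227,0.2333],[0,-0.1443,0],1],[[0.1177,0.0227,0.2333],[0,-0.1443,0],1]]' 25; 
cat > wl.py <<'E'
import sys
from h import *
s=manip.sense(); M=np.array(s['eef_rot']);p0=np.array(s['eef_pos'])
p=cams.camera_params('wrist'); im,d=cams.capture('wrist'); P=cloud('wrist',d,p)
cv2.imwrite(f'pics/{sys.argv[1]}.png',im[:,:,::-1]); np.savez(f'{sys.argv[1]}.npz',P=P,d=d,T=(P-p0)@M,im=im)
E
python3 wl.py w6; python3 go.py 665 -176 10 11.9
```

```text
time_s: 6.3
eef_pos: [659.3, -176.0, 96.5]
eef_rot: [[0.979, -0.005, -0.205], [0.205, -0.001, 0.979], [-0.005, -1.0, -0.0]]
ft_force: [-0.9, -0.3, -2.0]
opening: 0.538
t 6.35 pos [ 659.2 -177.4   97.1] yaw 11.7 open 50.0 F [-0.1 -0.2 -3.1]
joints [ 0.42  0.8  -0.36  1.43  0.32  0.97  0.19]
shift [0.0063, 0.0931, 0.0003] rot [0.0004, -0.0009, -0.0014] rows>= 1.9
```

View pics/w6.png

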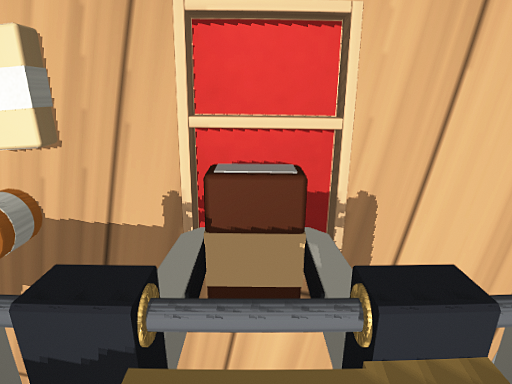

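The dark bar at (255,230) hangs over the large red compartment and lies parallel to the walls. The divider is at row 122. I'll check the centring against the walls and divider.

```bash
python3 - <<'E'
import numpy as np
z=np.load('w6.npz');P,T=z['P'],z['T']
m=(P[...,2]>25)&(P[...,2]<34)
for r in (60,85,160,180):
    x=T[r][m[r]][:,0]; x=x[abs(x)<130]; print(r,'walls tool x',np.sort(x)[[0,-1]].round(1), 'inner',x[x<0].max().round(1),x[x>0].min().round(1), 'zt',T[r,256,2].round(1))
c=260; zz=T[5:160,c][m[5:160,c]]; print('divider/end tool z',zz[:,2].round(1))
E
```

```text
60 walls tool x [-55.   71.8] inner -47.2 65.0 zt 103.3
85 walls tool x [-54.3  72.7] inner -47.9 64.6 zt 85.1
160 walls tool x [-55.4  70.7] inner -48.3 63.5 zt 26.4
180 walls tool x [-55.6  70.3] inner -48.2 63.8 zt 39.4
divider/end tool z [135.7 135.3 135.1 133.8 133.1 133.  132.9  62.4  61.7  60.9  60.3  59.5
  59.   58.2  57.4  56.7  56.   55.3]
```

```bash

python3 -m handwheel '[[[0.008,0,-0.002],[0,0,0],1],[[0.008,0.04,-0.002],[0,0,0],1],[[0.008,0.06,-0.002],[0,0,0],1],[[0.008,0.075,-0.002],[0,0,0],1],[[0.008,0.083,-0.002],[0,0,0],1],[[0.008,0.087,-0.002],[0,0,0],1],[[0.008,0.087,-0.002],[0,0,0],1],[[0.008,0.087,-0.002],[0,0,0],1]]' 25; python3 go.py 665 -176 14 11.9
```

```text
time_s: 7.15
eef_pos: [670.6, -174.7, 13.0]
eef_rot: [[0.979, 0.002, -0.206], [0.206, -0.0, 0.979], [0.002, -1.0, -0.001]]
ft_force: [-0.0, 0.1, -1.2]
opening: 0.542
t 7.15 pos [ 670.6 -174.7   13. ] yaw 11.9 open 50.4 F [-0.   0.1 -1.2]
joints [ 0.4   0.91 -0.33  1.46  0.36  0.83  0.15]
shift [-0.0058, 0.005, -0.0001] rot [0.0003, 0.0, 0.0007] rows>= 0.2
```

```bash

python3 -m handwheel '[[[-0.003,0.003,0],[0,0,0],1],[[-0.003,0.005,0],[0,0,0],1],[[-0.003,0.005,0],[0,0,0],1],[[-0.003,0.005,0],[0,0,0],-0.3],[[-0.003,0.005,0],[0,0,0],-0.3],[[-0.003,0.005,0],[0,0,0],-0.3],[[-0.003,-0.02,0],[0,0,0],-0.3],[[-0.003,-0.06,0],[0,0,0],-0.3],[[-0.003,-0.1,0],[0,0,0],-0.6],[[-0.003,-0.13,0],[0,0,0],-0.6],[[-0.003,-0.13,0],[0,0,0],-0.6]]' 25; python3 wl.py w7;python3 go.py 451 -241 120 0 
```

```text
time_s: 8.25
eef_pos: [670.5, -175.2, 147.8]
eef_rot: [[0.978, 0.011, -0.206], [0.206, -0.002, 0.979], [0.011, -1.0, -0.004]]
ft_force: [0.5, 0.5, -0.0]
opening: 0.792
t 8.3 pos [ 668.6 -175.1  144.7] yaw 11.9 open 74.2 F [-0.1  0.2 -0.5]
joints [ 0.42  0.76 -0.38  1.37  0.3   1.06  0.2 ]
shift [-0.2267, 0.0294, -0.0195] rot [0.0005, 0.0662, 0.0019] rows>= 4.6
```

View pics/w7.png

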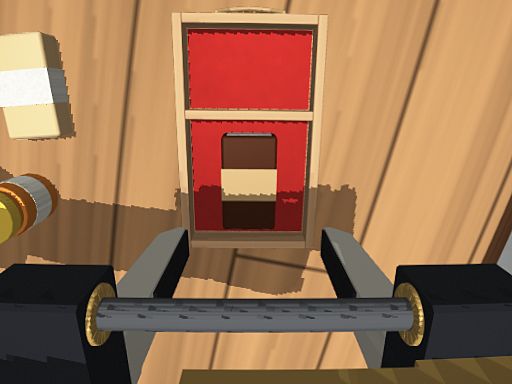

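The dark bar lies flat at (249,180), well inside the red large compartment. Next, the honey jar.

```bash
python3 go.py 451 -241 120 11.9
python3 -m handwheel '[[[-0.2267,0.0294,-0.0195],[0,0,0],-0.6],[[-0.2267,0.0294,-0.0195],[0,0,0],-0.6],[[-0.2267,0.0294,-0.0195],[0,0,0],-0.6],[[-0.2267,0.0294,-0.0195],[0,0,0],-0.6],[[-0.2267,0.0294,-0.0195],[0,0,0],-0.6],[[-0.2267,0.0294,-0.0195],[0,0,0],-0.6],[[-0.2267,0.0294,-0.0195],[0,0,0],-0.6],[[-0.2267,0.0294,-0.0195],[0,0,0],-0.6]]' 25; python3 wl.py w8
python3 - <<'E'
import numpy as np,cv2
z=np.load('w8.npz');P,T=z['P'],z['T']
m=(z['d']>0)&(P[...,2]>66)&(P[...,2]<76)&(abs(P[...,0]-451)<50)&(abs(P[...,1]+241)<50)
q=P[m].astype(np.float32);print(len(q),cv2.minEnclosingCircle(q[:,:2]),q[:,2].max(), T[m].mean(0))
E
python3 go.py 451 -241 26 11.9
```

```text
t 8.3 pos [ 668.6 -175.1  144.7] yaw 11.9 open 74.2 F [-0.1  0.2 -0.5]
joints [ 0.42  0.76 -0.38  1.37  0.3   1.06  0.2 ]
shift [-0.2267, 0.0294, -0.0195] rot [0.0007, 0.0, 0.0018] rows>= 4.6
time_s: 9.1
eef_pos: [450.3, -240.2, 112.1]
eef_rot: [[0.978, 0.001, -0.208], [0.208, 0.001, 0.978], [0.001, -1.0, 0.001]]
ft_force: [-0.3, 0.0, 0.7]
opening: 0.798
t 9.15 pos [ 450.5 -240.1  112.2] yaw 12.0 open 74.5 F [ 0.1 -0.8 -0.4]
joints [ 0.71  0.56 -0.39  1.93  0.32  0.71  0.34]
shift [0.0002, 0.0922, -0.001] rot [-0.0002, 0.0007, 0.0004] rows>= 1.8Traceback (most recent call last):
  File "<stdin>", line 4, in <module>
cv2.error: OpenCV(4.12.0) /io/opencv/modules/imgproc/src/shapedescr.cpp:201: error: (-215:Assertion failed) count >= 0 && (depth == CV_32F || depth == CV_32S) in function 'minEnclosingCircle'
```

View pics/w8.png

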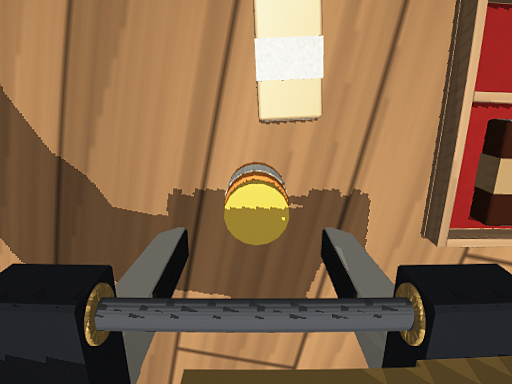

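The honey lid is centred between the fingers at (256,213), with the pale bar beyond it at (290,60). The lid points came out empty, so I'll check the cloud.

```bash
python3 - <<'E'
import numpy as np,cv2
z=np.load('w8.npz');P,T=z['P'],z['T']
print(P[200,256],P[220,250],z['d'][200,256])
m=(z['d']>0)&(P[...,2]>60)&(P[...,2]<80)&(abs(P[...,0]-451)<50)&(abs(P[...,1]+241)<50)
q=np.ascontiguousarray(P[m].astype(np.float32)[:,:2]);print(len(q))
r=cv2.minEnclosingCircle(q.reshape(-1,1,2)); print(r,T[m].mean(0))
E
```

```text
[ 449.99225841 -232.55116365   69.44182174] [ 448.8535891  -247.47522047   70.7272674 ] 226.99641
3362
((452.2015380859375, -242.82896423339844), 23.550952911376953) [ 1.34722558 42.50188717 -1.36013672]
```

```bash

python3 -m handwheel '[[[0.001,0.03,-0.003],[0,0,0],-0.6],[[0.001,0.06,-0.003],[0,0,0],-0.6],[[0.001,0.08,-0.003],[0,0,0],-0.6],[[0.001,0.092,-0.003],[0,0,0],-0.6],[[0.001,0.092,-0.003],[0,0,0],-0.6],[[0.001,0.092,-0.003],[0,0,0],0.3],[[0.001,0.092,-0.003],[0,0,0],0.3],[[0.001,0.092,-0.003],[0,0,0],0.3],[[0.001,0.092,-0.003],[0,0,0],0.3],[[0.001,0.092,-0.003],[0,0,0],0.3],[[0.001,0.092,-0.003],[0,0,0],0.3]]' 25; python3 go.py 451 -241 26 11.9
python3 - <<'E'
# tray red frame from w7
import numpy as np,cv2
z=np.load('w7.npz');P,T,d=z['P'],z['T'],z['d']
m=np.zeros(d.shape,np.uint8); m[(d>0)&(P[...,2]>25)&(P[...,2]<34)]=1; m[:,:165]=0; m[255:]=0; m[:,340:]=0
m[120:245,185:305]=0
r=cv2.minAreaRect(np.ascontiguousarray(P[m>0][:,:2].astype(np.float32)).reshape(-1,1,2)); print(r)
c=250; print('divider world',[P[k,c].round(1).tolist() for k in (106,110,114,118,121)])
E
```

```text
time_s: 10.25
eef_pos: [451.6, -244.0, 21.3]
eef_rot: [[0.978, 0.002, -0.206], [0.206, -0.001, 0.978], [0.002, -1.0, -0.001]]
ft_force: [0.5, 0.5, 5.6]
opening: 0.534
t 10.25 pos [ 451.6 -244.    21.3] yaw 11.9 open 49.6 F [0.5 0.5 5.6]
joints [ 0.65  0.7  -0.3   1.99  0.41  0.5   0.26]
shift [0.0001, 0.0013, 0.003] rot [0.0004, 0.0, 0.0007] rows>= 0.1
((659.069580078125, -138.17193603515625), (128.81689453125, 212.46339416503906), 11.095647811889648)
divider world [[654.2, -110.0, 6.5], [654.9, -113.0, 19.0], [655.5, -115.9, 29.5], [656.2, -119.2, 29.9], [657.0, -123.5, 7.5]]
```

```bash

python3 -m handwheel '[[[0,-0.03,0],[0,0,0],1],[[0,-0.08,0],[0,0,0],1],[[0,-0.09,0],[0,0,0],1],[[0,-0.09,0],[0,0,0],1]]' 25; python3 go.py 646.5 -79 110 11.5
```

```text
time_s: 10.65
eef_pos: [451.0, -244.3, 111.7]
eef_rot: [[0.979, 0.003, -0.206], [0.206, -0.002, 0.979], [0.002, -1.0, -0.002]]
ft_force: [-0.2, -0.2, -2.8]
opening: 0.533
t 10.65 pos [ 451.  -244.3  111.7] yaw 11.9 open 49.5 F [-0.2 -0.2 -2.8]
joints [ 0.72  0.56 -0.4   1.93  0.32  0.71  0.34]
shift [0.2253, 0.0079, 0.1215] rot [0.0007, 0.0021, 0.0007] rows>= 5.1
```

```bash

python3 -m handwheel '[[[0.2253,0.008,0.1215],[0,0,0],1],[[0.2253,0.008,0.1215],[0,0,0],1],[[0.2253,0.008,0.1215],[0,0,0],1],[[0.2253,0.008,0.1215],[0,0,0],1],[[0.2253,0.008,0.1215],[0,0,0],1],[[0.2253,0.008,0.1215],[0,0,0],1],[[0.2253,0.008,0.1215],[0,0,0],1],[[0.2253,0.008,0.1215],[0,0,0],1],[[0.2253,0.008,0.1215],[0,0,0],1]]' 25; python3 wl.py w9; python3 go.py 646.5 -79 34 11.5
```

```text
time_s: 11.55
eef_pos: [644.0, -81.0, 101.3]
eef_rot: [[0.979, -0.003, -0.204], [0.204, -0.002, 0.979], [-0.003, -1.0, -0.001]]
ft_force: [0.4, -0.4, -1.5]
opening: 0.535
t 11.6 pos [644.4 -80.8 101.8] yaw 11.7 open 49.5 F [ 0.2  0.5 -1.3]
joints [ 0.29  0.75 -0.36  1.54  0.31  0.91  0.03]
shift [0.0026, 0.0737, 0.0015] rot [0.0003, 0.0013, -0.0008] rows>= 1.5
```

View pics/w9.png

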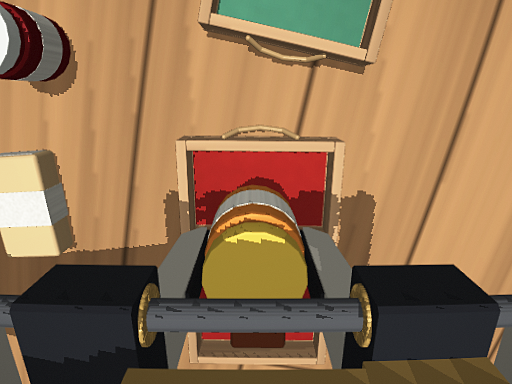

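The honey jar hangs at (255,250) over the red small compartment. I'll check the walls before lowering.

```bash
python3 - <<'E'
import numpy as np
z=np.load('w9.npz');P,T=z['P'],z['T']
m=(P[...,2]>25)&(P[...,2]<35)
for r in (160,180,200):
    x=T[r][m[r]][:,0]; x=x[abs(x)<100]; print(r,'walls',np.sort(x)[[0,-1]].round(1), x[x<0].max().round(1),x[x>0].min().round(1))
for c in (225,260,300): print(c,[(k,T[k,c,2].round(1),P[k,c,2].round(0)) for k in range(132,160,3)])
E
```

```text
160 walls [-59.7  67.4] -51.7 60.7
180 walls [-59.   67.2] -52.0 60.2
200 walls [-59.7  67.4] -52.1 60.0
225 [(132, np.float64(48.0), np.float64(1.0)), (135, np.float64(48.1), np.float64(23.0)), (138, np.float64(45.5), np.float64(20.0)), (141, np.float64(44.5), np.float64(30.0)), (144, np.float64(42.3), np.float64(30.0)), (147, np.float64(39.9), np.float64(29.0)), (150, np.float64(37.8), np.float64(31.0)), (153, np.float64(31.4), np.float64(7.0)), (156, np.float64(28.8), np.float64(6.0)), (159, np.float64(26.5), np.float64(7.0))]
260 [(132, np.float64(47.7), np.float64(-2.0)), (135, np.float64(45.3), np.float64(-1.0)), (138, np.float64(45.2), np.float64(18.0)), (141, np.float64(44.5), np.float64(30.0)), (144, np.float64(42.1), np.float64(29.0)), (147, np.float64(40.2), np.float64(31.0)), (150, np.float64(37.6), np.float64(29.0)), (153, np.float64(31.5), np.float64(7.0)), (156, np.float64(28.7), np.float64(6.0)), (159, np.float64(26.4), np.float64(7.0))]
300 [(132, np.float64(47.8), np.float64(-1.0)), (135, np.float64(45.4), np.float64(-0.0)), (138, np.float64(44.2), np.float64(10.0)), (141, np.float64(44.3), np.float64(29.0)), (144, np.float64(42.2), np.float64(29.0)), (147, np.float64(40.0), np.float64(30.0)), (150, np.float64(37.7), np.float64(30.0)), (153, np.float64(31.5), np.float64(7.0)), (156, np.float64(28.9), np.float64(6.0)), (159, np.float64(26.3), np.float64(6.0))]
```

```bash

python3 -m handwheel '[[[0.004,0,0.001],[0,0,0],1],[[0.004,0.025,0.001],[0,0,0],1],[[0.004,0.045,0.001],[0,0,0],1],[[0.004,0.058,0.001],[0,0,0],1],[[0.004,0.066,0.001],[0,0,0],1],[[0.004,0.069,0.001],[0,0,0],1],[[0.004,0.069,0.001],[0,0,0],1],[[0.004,0.069,0.001],[0,0,0],1],[[0.004,0.069,0.001],[0,0,0],1]]' 25; python3 go.py 648.3 -79 33 11.5
```

```text
time_s: 12.5
eef_pos: [650.3, -76.4, 34.3]
eef_rot: [[0.978, 0.002, -0.206], [0.206, 0.0, 0.978], [0.002, -1.0, -0.0]]
ft_force: [-0.4, 0.4, -1.8]
opening: 0.533
t 12.5 pos [650.3 -76.4  34.3] yaw 11.9 open 49.5 F [-0.4  0.4 -1.8]
joints [ 0.27  0.84 -0.33  1.57  0.35  0.79  0.  ]
shift [-0.0025, 0.0073, -0.0021] rot [0.0001, 0.0023, 0.0005] rows>= 0.2
```

```bash

python3 -m handwheel '[[[-0.002,0.002,-0.002],[0,0,0],1],[[-0.002,0.004,-0.002],[0,0,0],1],[[-0.002,0.006,-0.002],[0,0,0],1],[[-0.002,0.006,-0.002],[0,0,0],1],[[-0.002,0.006,-0.002],[0,0,0],1]]' 25
```

```text
time_s: 13.0
eef_pos: [648.1, -79.0, 27.4]
eef_rot: [[0.978, -0.0, -0.206], [0.206, -0.0, 0.978], [-0.0, -1.0, -0.0]]
ft_force: [-1.3, -0.4, -0.3]
opening: 0.533
```

```bash

python3 -m handwheel '[[[0,0.001,0],[0,0,0],1],[[0,0.001,0],[0,0,0],1],[[0,0.001,0],[0,0,0],-0.3],[[0,0.001,0],[0,0,0],-0.3],[[0,0.001,0],[0,0,0],-0.3],[[0,-0.02,0],[0,0,0],-0.3],[[0,-0.05,0],[0,0,0],-0.3],[[0,-0.09,0],[0,0,0],-0.3],[[0,-0.12,0],[0,0,0],-0.6],[[0,-0.12,0],[0,0,0],-0.6]]' 25;  python3 wl.py w10; python3 go.py 453 -130.5 120 14
```

```text
time_s: 14.0
eef_pos: [651.7, -78.4, 152.6]
eef_rot: [[0.978, 0.011, -0.206], [0.206, 0.0, 0.978], [0.011, -1.0, -0.002]]
ft_force: [0.5, 0.6, -0.9]
opening: 0.77
t 14.05 pos [649.8 -78.6 149.8] yaw 11.9 open 73.4 F [-0.2  0.7 -0.6]
joints [ 0.3   0.7  -0.38  1.48  0.29  1.01  0.05]
shift [-0.2035, 0.0347, -0.0101] rot [0.0004, -0.0116, 0.0017] rows>= 4.1
```

View pics/w10.png

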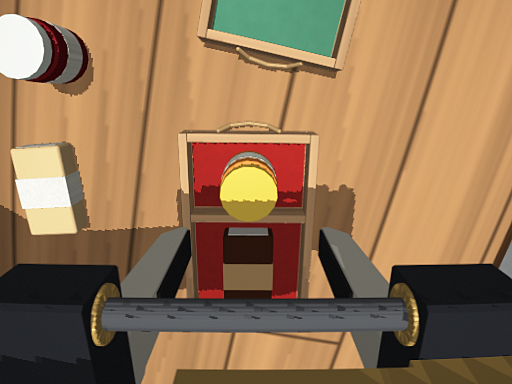

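The honey jar stands upright at (249,185) in the red small compartment, with the dark bar behind it. Next, the pale bar.

```bash

python3 -m handwheel '[[[-0.2035,0.0347,-0.0101],[0,-0.0116,0],-0.6],[[-0.2035,0.0347,-0.0101],[0,-0.0116,0],-0.6],[[-0.2035,0.0347,-0.0101],[0,-0.0116,0],-0.6],[[-0.2035,0.0347,-0.0101],[0,-0.0116,0],-0.6],[[-0.2035,0.0347,-0.0101],[0,-0.0116,0],-0.6],[[-0.2035,0.0347,-0.0101],[0,-0.0116,0],-0.6],[[-0.2035,0.0347,-0.0101],[0,-0.0116,0],-0.6]]' 25; python3 wl.py w11
python3 - <<'E'
import numpy as np,cv2
z=np.load('w11.npz');P,T=z['P'],z['T']
m=(z['d']>0)&(P[...,2]>20)&(P[...,2]<33)&(abs(P[...,0]-453)<65)&(abs(P[...,1]+131)<65)
q=P[m];print(len(q),np.median(q[:,2]),cv2.minAreaRect(np.ascontiguousarray(q[:,:2].astype(np.float32)).reshape(-1,1,2)))
E
python3 go.py 453 -130.5 6 14
```

```text
time_s: 14.75
eef_pos: [452.8, -130.3, 112.6]
eef_rot: [[0.97, 0.002, -0.242], [0.242, 0.001, 0.97], [0.002, -1.0, 0.0]]
ft_force: [1.2, -0.3, 0.6]
opening: 0.801
6225 25.968875496214434 ((453.74224853515625, -131.62168884277344), (50.389949798583984, 90.0857925415039), 14.695381164550781)
t 14.8 pos [ 453.3 -130.1  112.7] yaw 14.1 open 74.2 F [-0.3  0.6 -0.1]
joints [ 0.51  0.51 -0.4   2.04  0.32  0.65  0.15]
shift [-0.0007, 0.1127, -0.0003] rot [-0.0, 0.0003, 0.0008] rows>= 2.3
```

View pics/w11.png

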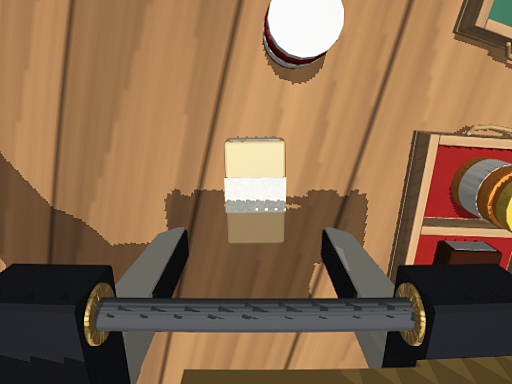

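The pale bar is centred between the fingers, belt at (255,195), at (453.7,-131.6). The jam jar at (305,25) is clear.

```bash

python3 -m handwheel '[[[0,0.04,-0.001],[0,0,0],-0.6],[[0,0.08,-0.001],[0,0,0],-0.6],[[0,0.1,-0.001],[0,0,0],-0.6],[[0,0.108,-0.001],[0,0,0],-0.6],[[0,0.111,-0.001],[0,0,0],-0.6],[[0,0.111,-0.001],[0,0,0],-0.6],[[0,0.111,-0.001],[0,0,0],0.3],[[0,0.111,-0.001],[0,0,0],0.3],[[0,0.111,-0.001],[0,0,0],0.3],[[0,0.111,-0.001],[0,0,0],0.3],[[0,0.111,-0.001],[0,0,0],0.3],[[0,0.111,-0.001],[0,0,0],0.3]]' 25; python3 go.py 642 103 120 -0.7
```

```text
time_s: 16.0
eef_pos: [452.2, -131.9, 2.4]
eef_rot: [[0.97, 0.002, -0.242], [0.242, -0.0, 0.97], [0.002, -1.0, -0.001]]
ft_force: [0.5, -1.3, 6.2]
opening: 0.534
t 16.0 pos [ 452.2 -131.9    2.4] yaw 14.0 open 49.7 F [ 0.5 -1.3  6.2]
joints [ 0.41  0.7  -0.25  2.12  0.46  0.37  0.03]
shift [0.2412, -0.1113, 0.1819] rot [0.0002, 0.0816, 0.0007] rows>= 6.4
```

```bash

python3 -m handwheel '[[[0,-0.03,0],[0,0,0],1],[[0,-0.07,0],[0,0,0],1],[[0,-0.112,0],[0,0,0],1],[[0.2412,-0.112,0.182],[0,0.0816,0],1],[[0.2412,-0.112,0.182],[0,0.0816,0],1],[[0.2412,-0.112,0.182],[0,0.0816,0],1],[[0.2412,-0.112,0.182],[0,0.0816,0],1],[[0.2412,-0.112,0.182],[0,0.0816,0],1],[[0.2412,-0.112,0.182],[0,0.0816,0],1],[[0.2412,-0.112,0.182],[0,0.0816,0],1],[[0.2412,-0.112,0.182],[0,0.0816,0],1],[[0.2412,-0.112,0.182],[0,0.0816,0],1]]' 25; python3 wl.py w12; python3 go.py 642 103 15 -0.7
python3 - <<'E'
import numpy as np
z=np.load('w12.npz');P,T=z['P'],z['T']
m=(P[...,2]>25)&(P[...,2]<35)
for r in (60,85,160,180):
    x=T[r][m[r]][:,0]; x=x[abs(x)<100]; print(r,'walls',np.sort(x)[[0,-1]].round(1), x[x<0].max().round(1),x[x>0].min().round(1),T[r,256,2].round(0))
for c in (220,260,300):
  k=np.where(m[5:160,c])[0]+5; print(c,T[k,c,2].round(1))
E
```

```text
time_s: 17.2
eef_pos: [639.9, 101.0, 112.6]
eef_rot: [[1.0, -0.003, 0.013], [-0.013, -0.002, 1.0], [-0.003, -1.0, -0.002]]
ft_force: [-0.6, 0.7, -1.6]
opening: 0.535
t 17.25 pos [640.1 100.5 113. ] yaw -0.8 open 49.9 F [-0.5 -0.3 -0.7]
joints [-0.02  0.73 -0.3   1.53  0.25  0.92 -0.42]
shift [0.0021, 0.104, 0.0027] rot [0.0008, -0.0007, -0.0008] rows>= 2.1
60 walls [-60.5  67.2] -52.7 59.2 105.0
85 walls [-59.9  66.9] -52.9 59.2 86.0
160 walls [-60.   66.9] -52.4 60.0 45.0
180 walls [-58.9  67.1] -52.0 59.8 78.0
220 [140.  139.4 138.7 138.  137.6 136.7 136.  135.8 135.7  65.2  64.4  63.7
  62.9  62.2  61.5  60.7  60.   59.2  58.4  57.6]
260 [140.3 138.9 138.3 138.  137.1 136.5 135.9 135.8  64.5  63.6  62.9  62.1
  61.4  60.7  60.   59.1  58.5  57.6]
300 [139.8 139.4 138.5 137.8 137.5 136.5 136.  136.2  65.8  65.2  64.4  63.7
  62.9  62.2  61.4  60.7  60.   59.1  58.5]
```

View pics/w12.png

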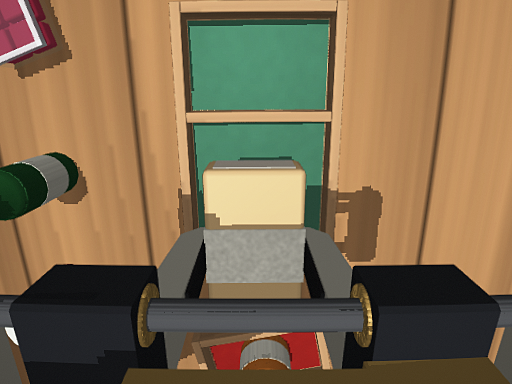

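The pale bar at (254,225) is over the green large compartment and aligned with the walls. Lowering.

```bash

python3 -m handwheel '[[[0.003,0.02,0],[0,0,0],1],[[0.003,0.05,0],[0,0,0],1],[[0.003,0.075,0],[0,0,0],1],[[0.003,0.09,0],[0,0,0],1],[[0.003,0.096,0],[0,0,0],1],[[0.003,0.098,0],[0,0,0],1],[[0.003,0.098,0],[0,0,0],1],[[0.003,0.098,0],[0,0,0],1]]' 25; python3 go.py 643.5 100.5 14.5 -0.7
```

```text
time_s: 18.05
eef_pos: [645.3, 103.4, 17.0]
eef_rot: [[1.0, 0.002, 0.012], [-0.012, 0.001, 1.0], [0.002, -1.0, 0.001]]
ft_force: [-0.3, 0.3, 0.0]
opening: 0.538
t 18.05 pos [645.3 103.4  17. ] yaw -0.7 open 50.0 F [-0.3  0.3  0. ]
joints [-0.04  0.85 -0.27  1.59  0.3   0.74 -0.45]
shift [-0.0018, 0.0085, -0.0029] rot [-0.0002, 0.0, 0.0008] rows>= 0.2
```

```bash

python3 -m handwheel '[[[-0.002,0.004,-0.002],[0,0,0],1],[[-0.002,0.007,-0.002],[0,0,0],1],[[-0.002,0.008,-0.002],[0,0,0],1],[[-0.002,0.008,-0.002],[0,0,0],-0.3],[[-0.002,0.008,-0.002],[0,0,0],-0.3],[[-0.002,0.008,-0.002],[0,0,0],-0.3],[[-0.002,-0.02,-0.002],[0,0,0],-0.3],[[-0.002,-0.06,-0.002],[0,0,0],-0.3],[[-0.002,-0.1,-0.002],[0,0,0],-0.6],[[-0.002,-0.13,-0.002],[0,0,0],-0.6],[[-0.002,-0.13,-0.002],[0,0,0],-0.6]]' 25; python3 wl.py w13;python3 go.py 450.7 247 140 17.9
python3 - <<'E'
import numpy as np,cv2
z=np.load('w13.npz');P,T,d=z['P'],z['T'],z['d']
m=(d>0)&(P[...,2]>27)&(P[...,2]<40)&(abs(P[...,0]-643)<45)&(abs(P[...,1]-101)<52)
q=P[m];print(len(q),np.median(q[:,2]),cv2.minAreaRect(np.ascontiguousarray(q[:,:2].astype(np.float32)).reshape(-1,1,2)))
E
```

```text
time_s: 19.15
eef_pos: [645.7, 102.4, 151.2]
eef_rot: [[1.0, 0.011, 0.012], [-0.012, 0.003, 1.0], [0.011, -1.0, 0.003]]
ft_force: [0.4, 0.7, -0.1]
opening: 0.79
t 19.2 pos [643.9 101.8 148.3] yaw -0.7 open 74.1 F [-0.2 -0.2  0.2]
joints [-0.01  0.69 -0.32  1.49  0.24  0.99 -0.4 ]
shift [-0.195, 0.0134, 0.1429] rot [-0.0001, -0.1033, 0.0018] rows>= 4.8
5020 31.988414939376597 ((642.3720092773438, 100.90057373046875), (89.7270736694336, 50.47493362426758), 89.21086883544922)
```

View pics/w13.png

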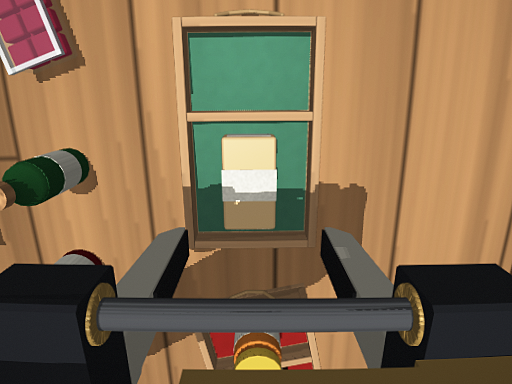

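The pale bar lies flat at (642.4,100.9) with its top at 32 mm, as it must be. Next, the pink tub.

```bash

python3 -m handwheel '[[[-0.195,0.014,0.143],[0,-0.1033,0],-0.6],[[-0.195,0.014,0.143],[0,-0.1033,0],-0.6],[[-0.195,0.014,0.143],[0,-0.1033,0],-0.6],[[-0.195,0.014,0.143],[0,-0.1033,0],-0.6],[[-0.195,0.014,0.143],[0,-0.1033,0],-0.6],[[-0.195,0.014,0.143],[0,-0.1033,0],-0.6],[[-0.195,0.014,0.143],[0,-0.1033,0],-0.6],[[-0.195,0.014,0.143],[0,-0.1033,0],-0.6]]' 25; python3 wl.py w14
python3 - <<'E'
import numpy as np,cv2
z=np.load('w14.npz');P,T=z['P'],z['T']
m=(z['d']>0)&(P[...,2]>28)&(P[...,2]<45)&(abs(P[...,0]-451)<55)&(abs(P[...,1]-247)<50)
q=P[m];print(len(q),np.median(q[:,2]),cv2.minAreaRect(np.ascontiguousarray(q[:,:2].astype(np.float32)).reshape(-1,1,2)))
E
python3 go.py 450.7 247 8 17.9
```

```text
time_s: 20.0
eef_pos: [449.9, 245.1, 130.9]
eef_rot: [[0.952, -0.001, -0.305], [0.305, -0.001, 0.952], [-0.001, -1.0, -0.001]]
ft_force: [-0.3, 0.0, 0.4]
opening: 0.801
4994 34.18484599230906 ((451.32177734375, 245.54571533203125), (52.144168853759766, 72.6552505493164), 16.989444732666016)
t 20.05 pos [450.2 245.  131. ] yaw 17.7 open 74.6 F [ 0.1  0.  -0. ]
joints [-0.27  0.54 -0.41  1.91  0.3   0.76 -0.53]
shift [0.0012, 0.129, 0.0019] rot [0.0003, -0.001, -0.0002] rows>= 2.6
```

View pics/w14.png

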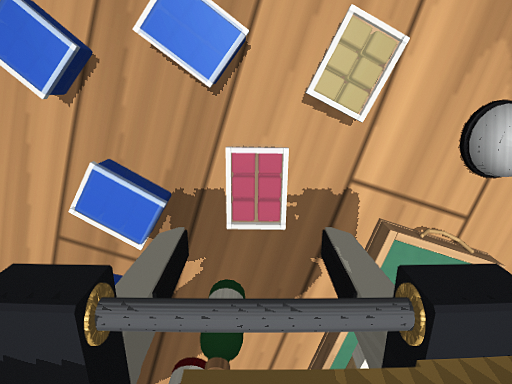

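The pink tub is at (257,188) between the fingers. A blue box at (120,203) and the cream tub at (360,65) are near, so I'll check their clearance to the fingers.

```bash
python3 - <<'E'
import numpy as np
z=np.load('w14.npz');P,T,d=z['P'],z['T'],z['d']
m=(d>0)&(P[...,2]>10)&(P[...,2]<60)&(abs(T[...,2])<40)&(T[...,0]<-30)
q=T[m]; print(len(q), q[:,0].max() if len(q) else '')
print(q[abs(q[:,2])<15][:,0].max() if (abs(q[:,2])<15).any() else 'none in finger strip', q[abs(q[:,2])<25][:,0].max() if (abs(q[:,2])<25).any() else '')
E
```

```text
4858 -77.55426557778348
-77.55426557778348 -77.55426557778348
```

```bash

python3 -m handwheel '[[[0.001,0.05,0],[0,0,0],-0.6],[[0.001,0.09,0],[0,0,0],-0.6],[[0.001,0.115,0],[0,0,0],-0.6],[[0.001,0.126,0],[0,0,0],-0.6],[[0.001,0.128,0],[0,0,0],-0.6],[[0.001,0.128,0],[0,0,0],0.3],[[0.001,0.128,0],[0,0,0],0.3],[[0.001,0.128,0],[0,0,0],0.3],[[0.001,0.128,0],[0,0,0],0.3],[[0.001,0.128,0],[0,0,0],0.3],[[0.001,0.128,0],[0,0,0],0.3]]' 25; python3 go.py 642.4 101 130 -0.8
```

```text
time_s: 21.15
eef_pos: [450.8, 247.2, 4.8]
eef_rot: [[0.952, 0.002, -0.307], [0.307, 0.001, 0.952], [0.002, -1.0, 0.0]]
ft_force: [0.4, -0.6, 6.8]
opening: 0.561
t 21.15 pos [450.8 247.2   4.8] yaw 17.9 open 52.1 F [ 0.4 -0.6  6.8]
joints [-0.36  0.73 -0.28  2.    0.43  0.46 -0.65]
shift [0.1377, -0.1189, -0.198] rot [-0.0002, 0.1038, 0.0007] rows>= 5.4
```

```bash

python3 -m handwheel '[[[0,-0.03,0],[0,0,0],1],[[0,-0.07,0],[0,0,0],1],[[0,-0.112,0],[0,0,0],1],[[0.137,-0.119,-0.197],[0,0.1038,0],1],[[0.137,-0.119,-0.197],[0,0.1038,0],1],[[0.137,-0.119,-0.197],[0,0.1038,0],1],[[0.137,-0.119,-0.197],[0,0.1038,0],1],[[0.137,-0.119,-0.197],[0,0.1038,0],1],[[0.137,-0.119,-0.197],[0,0.1038,0],1],[[0.137,-0.119,-0.197],[0,0.1038,0],1],[[0.137,-0.119,-0.197],[0,0.1038,0],1],[[0.137,-0.119,-0.197],[0,0.1038,0],1]]' 25; python3 wl.py w15; python3 go.py 642.4 102.8 43 -0.8
python3 - <<'E'
import numpy as np,cv2
z=np.load('w15.npz');P,T,d=z['P'],z['T'],z['d']
m=(d>0)&(T[...,1]>-45)&(T[...,1]<-20)&(abs(T[...,0])<24)&(abs(T[...,2])<60)
q=T[m]; print('tub top in tool',np.median(q[:,1]),'z range',np.percentile(q[:,2],[1,99]))
m=(P[...,2]>27)&(P[...,2]<35)&(abs(T[...,0])<25)&(T[...,2]<55)&(T[...,2]>20); q=P[m]; print('bar far end y',len(q), np.percentile(q[:,1],99.5) if len(q) else '')
E
```

```text
time_s: 22.35
eef_pos: [639.6, 103.4, 122.7]
eef_rot: [[1.0, -0.001, 0.011], [-0.011, 0.001, 1.0], [-0.001, -1.0, 0.001]]
ft_force: [0.4, -0.1, -1.6]
opening: 0.558
t 22.4 pos [639.8 103.2 122.8] yaw -0.6 open 51.7 F [ 0.9  0.7 -0.8]
joints [-0.01  0.72 -0.32  1.53  0.26  0.94 -0.42]
shift [0.0027, 0.0858, -0.0005] rot [-0.0002, 0.001, -0.0002] rows>= 1.7
tub top in tool -29.17063002226464 z range [-21.39448261  34.45495388]
bar far end y 1573 145.75974211413808
```

View pics/w15.png

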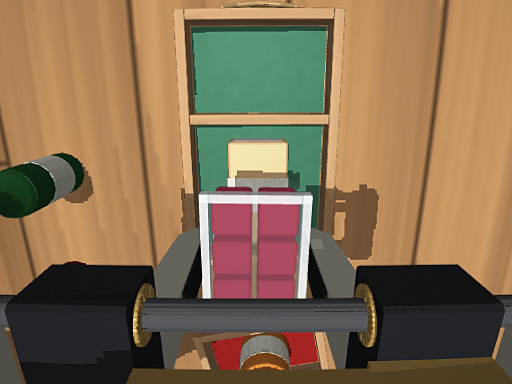

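The pink tub hangs at (256,245) directly over the pale bar, which measures the same as before. Lowering.

```bash

python3 -m handwheel '[[[0.002,0.02,0],[0,0,0],1],[[0.002,0.045,0],[0,0,0],1],[[0.002,0.063,0],[0,0,0],1],[[0.002,0.073,0],[0,0,0],1],[[0.002,0.076,0],[0,0,0],1],[[0.002,0.076,0],[0,0,0],1],[[0.002,0.076,0],[0,0,0],1],[[0.002,0.076,0],[0,0,0],1]]' 25; python3 go.py 642.4 102.6 43 -0.8
```

```text
time_s: 23.2
eef_pos: [643.6, 101.7, 47.9]
eef_rot: [[1.0, 0.002, 0.014], [-0.014, 0.0, 1.0], [0.002, -1.0, 0.001]]
ft_force: [0.9, 0.5, -1.5]
opening: 0.557
t 23.2 pos [643.6 101.7  47.9] yaw -0.8 open 51.8 F [ 0.9  0.5 -1.5]
joints [-0.03  0.81 -0.29  1.57  0.29  0.8  -0.45]
shift [-0.0013, 0.0109, 0.0008] rot [-0.0002, 0.0001, 0.0007] rows>= 0.2
```

```bash

python3 -m handwheel '[[[-0.001,0.005,0.001],[0,0,0],1],[[-0.001,0.008,0.001],[0,0,0],1],[[-0.001,0.01,0.001],[0,0,0],1],[[-0.001,0.01,0.001],[0,0,0],1],[[-0.001,0.01,0.001],[0,0,0],1]]' 25; python3 go.py 642.4 102.6 43 -0.8
```

```text
time_s: 23.7
eef_pos: [641.7, 102.6, 36.9]
eef_rot: [[1.0, -0.0, 0.014], [-0.014, 0.0, 1.0], [-0.0, -1.0, 0.0]]
ft_force: [-1.6, 0.2, 2.2]
opening: 0.56
t 23.7 pos [641.7 102.6  36.9] yaw -0.8 open 52.0 F [-1.6  0.2  2.2]
joints [-0.03  0.82 -0.29  1.58  0.3   0.78 -0.46]
shift [0.0007, -0.0001, 0.0001] rot [-0.0, 0.0001, -0.0001] rows>= 0.0
```

In contact (force has gone positive). Release and retreat.

```bash

python3 -m handwheel '[[[0,0,0],[0,0,0],-0.35],[[0,0,0],[0,0,0],-0.35],[[0,0,0],[0,0,0],-0.35],[[0,0,0],[0,0,0],-0.35],[[0,-0.02,0],[0,0,0],-0.35],[[0,-0.05,0],[0,0,0],-0.35],[[0,-0.09,0],[0,0,0],-0.35],[[0,-0.14,0],[0,0,0],-0.6],[[0,-0.14,0],[0,0,0],-0.6]]' 25; python3 wl.py w16; python3 go.py 459 115.5 160 0
python3 - <<'E'
import numpy as np,cv2
z=np.load('w16.npz');P,T,d=z['P'],z['T'],z['d']
for lo,hi in ((60,75),(28,36)):
  m=(d>0)&(P[...,2]>lo)&(P[...,2]<hi)&(abs(P[...,0]-643)<45)&(abs(P[...,1]-101)<50)
  q=P[m];print(len(q),np.median(q[:,2]),cv2.minAreaRect(np.ascontiguousarray(q[:,:2].astype(np.float32)).reshape(-1,1,2)))
E
```

```text
time_s: 24.6
eef_pos: [646.7, 104.3, 184.9]
eef_rot: [[1.0, 0.016, 0.014], [-0.014, 0.004, 1.0], [0.016, -1.0, 0.004]]
ft_force: [0.1, -0.1, -0.6]
opening: 0.782
t 24.65 pos [644.6 103.5 181.2] yaw -0.8 open 73.6 F [-0.6  0.4 -0.5]
joints [-0.    0.66 -0.33  1.46  0.23  1.05 -0.4 ]
shift [-0.186, 0.0255, 0.0094] rot [-0.0007, -0.0044, 0.0029] rows>= 3.8
4309 66.23115344445468 ((641.9611206054688, 100.64226531982422), (72.98676300048828, 52.14987564086914), 88.42915344238281)
547 31.58097432025036 ((643.1416015625, 140.11228942871094), (11.634758949279785, 49.350894927978516), 89.01937103271484)
```

View pics/w16.png

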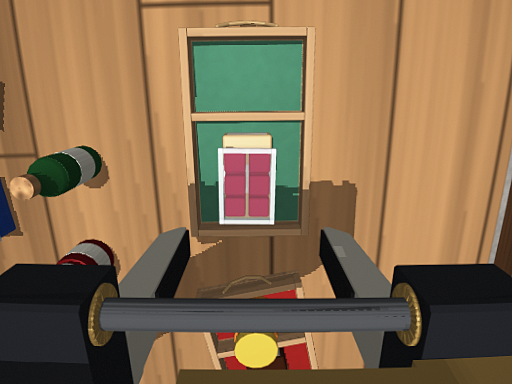

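The pink tub sits at (642.0,100.6) on the bar at (642.4,100.9), lined up. Last, the bottle at (40,175).

```bash

python3 -m handwheel '[[[-0.186,0.026,0.01],[0,0,0],-0.6],[[-0.186,0.026,0.01],[0,0,0],-0.6],[[-0.186,0.026,0.01],[0,0,0],-0.6],[[-0.186,0.026,0.01],[0,0,0],-0.6],[[-0.186,0.026,0.01],[0,0,0],-0.6],[[-0.186,0.026,0.01],[0,0,0],-0.6],[[-0.186,0.026,0.01],[0,0,0],-0.6]]' 20; python3 wl.py w17
python3 - <<'E'
import numpy as np,cv2
z=np.load('w17.npz');P,T=z['P'],z['T']
m=(z['d']>0)&(P[...,2]>104)&(P[...,2]<116)&(abs(P[...,0]-459)<30)&(abs(P[...,1]-115)<30)
q=P[m];print(len(q),np.median(q[:,2]),cv2.minEnclosingCircle(np.ascontiguousarray(q[:,:2].astype(np.float32)).reshape(-1,1,2)))
E
python3 go.py 459 115.5 40 -0.8
```

```text
time_s: 25.35
eef_pos: [457.6, 115.0, 150.6]
eef_rot: [[1.0, 0.001, 0.015], [-0.015, 0.001, 1.0], [0.001, -1.0, 0.001]]
ft_force: [-0.8, -0.4, -0.4]
opening: 0.8
677 109.8409085496781 ((461.0392150878906, 115.0980453491211), 10.35763931274414)
t 25.4 pos [457.7 115.  150.6] yaw -0.9 open 74.3 F [ 0.5 -0.6 -0.1]
joints [-0.04  0.44 -0.36  1.99  0.22  0.74 -0.54]
shift [0.0011, 0.1166, 0.0005] rot [-0.0002, -0.0003, 0.0004] rows>= 2.3
```

View pics/w17.png

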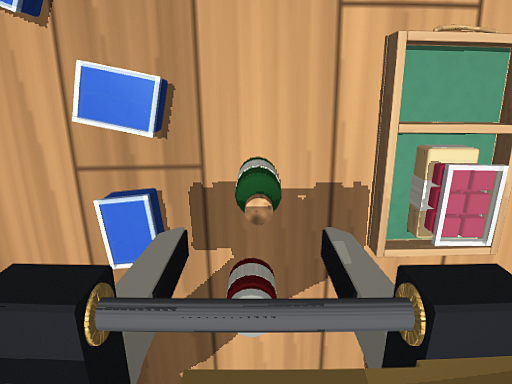

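The bottle's stopper is at (257,208), measured at (461,115) and 110 mm high. The jam jar at (252,280) lies outside the fingers' strip.

```bash

python3 -m handwheel '[[[0.003,0.03,0],[0,0,0],-0.6],[[0.003,0.06,0],[0,0,0],-0.6],[[0.003,0.09,0],[0,0,0],-0.6],[[0.003,0.108,0],[0,0,0],-0.6],[[0.003,0.115,0],[0,0,0],-0.6],[[0.003,0.115,0],[0,0,0],-0.2],[[0.003,0.115,0],[0,0,0],0.4],[[0.003,0.115,0],[0,0,0],0.4],[[0.003,0.115,0],[0,0,0],0.4],[[0.003,0.115,0],[0,0,0],0.4],[[0.003,0.115,0],[0,0,0],0.4],[[0.003,0.115,0],[0,0,0],0.4]]' 20; python3 go.py 643 203.5 170 -0.8
```

```text
time_s: 26.6
eef_pos: [459.7, 115.1, 36.3]
eef_rot: [[1.0, 0.001, 0.014], [-0.014, 0.0, 1.0], [0.001, -1.0, 0.0]]
ft_force: [1.1, -0.2, 4.2]
opening: 0.405
t 26.6 pos [459.7 115.1  36.3] yaw -0.8 open 37.7 F [ 1.1 -0.2  4.2]
joints [-0.12  0.64 -0.25  2.09  0.34  0.45 -0.65]
shift [0.1823, -0.1274, 0.0909] rot [-0.0001, 0.0001, 0.0005] rows>= 4.8
```

```bash

python3 -m handwheel '[[[0,-0.03,0],[0,0,0],1],[[0,-0.07,0],[0,0,0],1],[[0,-0.11,0],[0,0,0],1],[[0.18,-0.11,0.09],[0,0,0],1],[[0.18,-0.11,0.09],[0,0,0],1],[[0.18,-0.11,0.09],[0,0,0],1],[[0.18,-0.11,0.09],[0,0,0],1],[[0.18,-0.11,0.09],[0,0,0],1],[[0.18,-0.11,0.09],[0,0,0],1],[[0.18,-0.11,0.09],[0,0,0],1],[[0.18,-0.11,0.09],[0,0,0],1],[[0.18,-0.11,0.09],[0,0,0],1]]' 20; python3 wl.py w18; python3 go.py 643 203.5 49 -0.8
python3 - <<'E'
import numpy as np
z=np.load('w18.npz');P,T=z['P'],z['T']
m=(P[...,2]>25)&(P[...,2]<35)
for r in (170,190,210):
    x=T[r][m[r]][:,0]; x=x[abs(x)<100]; print(r,'walls',x[x<0].max().round(1),x[x>0].min().round(1))
for c in (215,300):
  k=np.where(m[5:220,c])[0]+5; print(c,T[k,c,2].round(1))
E
```

```text
time_s: 27.8
eef_pos: [639.5, 201.8, 146.3]
eef_rot: [[1.0, -0.0, 0.014], [-0.014, -0.001, 1.0], [0.0, -1.0, -0.001]]
ft_force: [-0.2, 0.6, -1.1]
opening: 0.401
t 27.85 pos [639.7 201.9 146.3] yaw -0.8 open 37.7 F [-0.1 -0.  -0.8]
joints [-0.16  0.73 -0.33  1.43  0.26  1.03 -0.56]
shift [0.0032, 0.1033, 0.0017] rot [0.0001, 0.0, 0.0001] rows>= 2.1
170 walls -51.4 60.9
190 walls -51.0 60.8
210 walls -51.2 61.1
215 [ 42.7  41.9  41.1  40.2  39.3  38.4  37.4  36.8  35.7 -35.  -35.1 -35.5]
300 [142.7 142.  141.5 140.6 139.9 139.4 138.9 138.5 137.7 136.9 136.4 135.8
 135.  134.2 133.5 133.1 132.4 131.   42.6  41.9  41.2  40.   39.1  38.4
  37.4  36.6 -34.8 -34.7 -35.3]
```

View pics/w18.png

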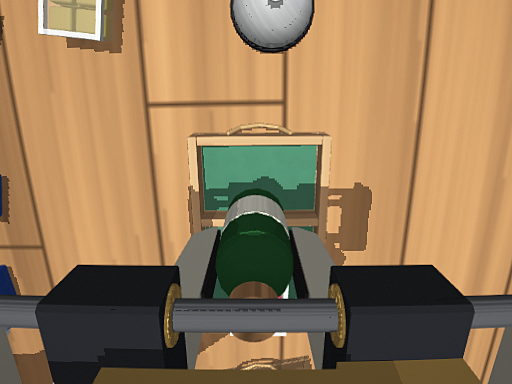

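The bottle hangs at (254,240) centred over the green small compartment, and the bell at (272,20) is well clear. Lowering slowly.

```bash

python3 -m handwheel '[[[0.003,0.02,0],[0,0,0],1],[[0.003,0.045,0],[0,0,0],1],[[0.003,0.068,0],[0,0,0],1],[[0.003,0.083,0],[0,0,0],1],[[0.003,0.091,0],[0,0,0],1],[[0.003,0.095,0],[0,0,0],1],[[0.003,0.095,0],[0,0,0],1],[[0.003,0.095,0],[0,0,0],1],[[0.003,0.095,0],[0,0,0],1]]' 20; python3 go.py 644 202.5 48.5 -0.8
```

```text
time_s: 28.75
eef_pos: [644.0, 202.8, 51.8]
eef_rot: [[1.0, 0.002, 0.014], [-0.014, 0.001, 1.0], [0.002, -1.0, 0.001]]
ft_force: [-0.7, -0.1, -1.5]
opening: 0.404
t 28.75 pos [644.  202.8  51.8] yaw -0.8 open 37.6 F [-0.7 -0.1 -1.5]
joints [-0.17  0.84 -0.3   1.5   0.3   0.85 -0.59]
shift [0.0, 0.0093, -0.0003] rot [-0.0003, 0.0001, 0.0006] rows>= 0.2
```

```bash

python3 -m handwheel '[[[0,0.003,0],[0,0,0],1],[[0,0.006,0],[0,0,0],1],[[0,0.008,0],[0,0,0],1],[[0,0.009,0],[0,0,0],1],[[0,0.009,0],[0,0,0],1],[[0,0.009,0],[0,0,0],1]]' 20
```

```text
time_s: 29.35
eef_pos: [643.3, 202.4, 42.3]
eef_rot: [[1.0, 0.0, 0.014], [-0.014, -0.0, 1.0], [0.0, -1.0, -0.0]]
ft_force: [-1.4, -0.8, 4.2]
opening: 0.403
```

Contact with the floor at the expected height (+4 N). Release and rise.

```bash

python3 -m handwheel '[[[0,0,0],[0,0,0],-0.2],[[0,0,0],[0,0,0],-0.2],[[0,0,0],[0,0,0],-0.2],[[0,0,0],[0,0,0],-0.2],[[0,-0.02,0],[0,0,0],-0.2],[[0,-0.05,0],[0,0,0],-0.3],[[0,-0.09,0],[0,0,0],-0.3],[[0,-0.13,0],[0,0,0],-0.3],[[0,-0.17,0],[0,0,0],-0.3],[[0,-0.17,0],[0,0,0],-0.3],[[0,-0.17,0],[0,0,0],-0.3]]' 20; python3 wl.py w19; python3 go.py 480 0 250 -0.8
```

```text
time_s: 30.45
eef_pos: [643.6, 202.7, 212.8]
eef_rot: [[1.0, 0.002, 0.014], [-0.014, 0.001, 1.0], [0.002, -1.0, 0.001]]
ft_force: [-0.3, -0.1, -0.0]
opening: 0.652
t 30.5 pos [642.8 202.2 211. ] yaw -0.8 open 60.4 F [-0.2  0.2  0.6]
joints [-0.15  0.68 -0.35  1.34  0.23  1.17 -0.53]
shift [-0.1601, -0.0327, -0.2044] rot [0.0002, 0.0001, -0.0003] rows>= 5.2
```

View pics/w19.png

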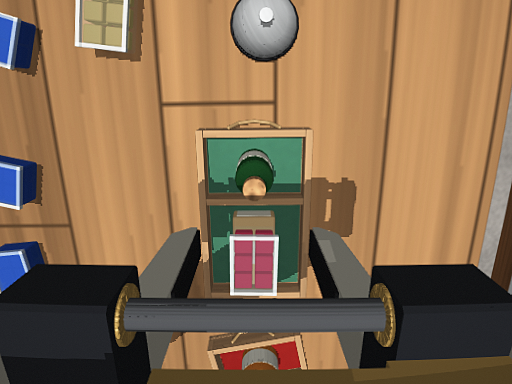

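The bottle stands upright at (254,175), with the tub on the bar behind it. I'll back off so the top camera can see everything for a final check.

```bash

python3 -m handwheel '[[[-0.25,-0.06,-0.2],[0,0,0],-0.3],[[-0.25,-0.06,-0.2],[0,0,0],-0.3],[[-0.25,-0.06,-0.2],[0,0,0],-0.3],[[-0.25,-0.06,-0.2],[0,0,0],-0.3],[[-0.25,-0.06,-0.2],[0,0,0],-0.3],[[-0.25,-0.06,-0.2],[0,0,0],-0.3],[[-0.25,-0.06,-0.2],[0,0,0],-0.3],[[-0.25,-0.06,-0.2],[0,0,0],-0.3],[[-0.25,-0.06,-0.2],[0,0,0],-0.3]]' 20
python3 - <<'E'
from h import *
im,d=cams.capture('top'); cv2.imwrite('pics/t20.png',im[:,:,::-1]); np.save('t20.npy',d); P=cloud('top',d)
i2,d2=cams.capture('side'); cv2.imwrite('pics/s20.png',i2[:,:,::-1])
def f(n,a,xr,yr,zr):
    m=(d>0)
    for k,r in enumerate((xr,yr,zr)): m&=(P[...,k]>r[0])&(P[...,k]<r[1])
    q=P[m]; r=rect(np.ascontiguousarray(q).reshape(-1,3)) if len(q)>4 else None
    print(n,len(q),r and (np.round(r[0],1),np.round(r[1],1),round(r[2],1)))
f('red',0,(570,750),(-270,-10),(24,36)); f('green',0,(560,730),(20,265),(24,33.5))
f('honey lid',0,(600,700),(-130,-30),(66,80)); f('dark',0,(620,710),(-225,-125),(26,42))
f('stopper',0,(600,690),(170,230),(105,120)); f('tub',0,(600,690),(50,150),(62,76))
f('cream',0,(450,540),(315,420),(31,45)); f('bell',0,(600,700),(310,400),(46,60)); f('jam',0,(410,500),(-45,45),(66,80))
s=manip.sense(); print(s['time_s'],s['eef_pos'],s['ft_force'])
E
```

```text
time_s: 31.4
eef_pos: [390.2, 5.8, 271.0]
eef_rot: [[1.0, -0.001, 0.015], [-0.015, 0.0, 1.0], [-0.001, -1.0, 0.0]]
ft_force: [0.9, 0.8, -0.0]
opening: 0.651
red 1073 (array([ 665.2, -170.7]), array([131.7, 145.8]), 12.0)
green 661 (array([642.2, 143.4]), array([208.6, 132.1]), 88.8)
honey lid 3 None
dark 531 (array([ 666.1, -175.9]), array([52.1, 90. ]), 11.3)
stopper 52 (array([642.4, 203.6]), array([18.3, 18.7]), 67.4)
tub 229 (array([641.5, 118.9]), array([54.1, 38.5]), 0.4)
cream 468 (array([493.8, 367.8]), array([74.3, 53.3]), 81.1)
bell 20 (array([655.4, 353.3]), array([12.6, 11.8]), 74.0)
jam 0 None
31.5 [391.11109444   6.71023783 270.96278549] [-0.20011307  0.22060087  0.78206507]
```

View pics/t20.png

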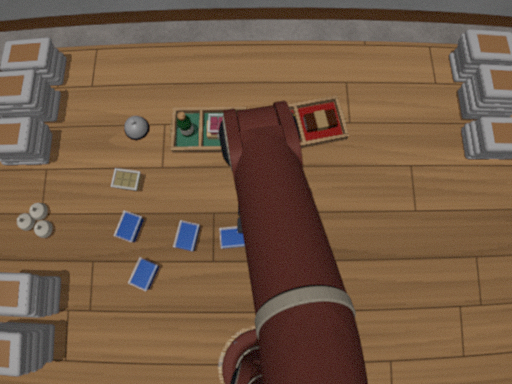

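View pics/s20.png

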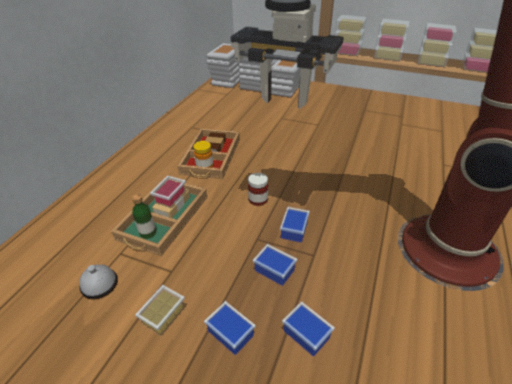

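The side view shows both trays filled: honey (203,152), bottle (144,215), tub on bar (170,195). The jam jar (258,188), bell and cream tub have not moved. The arm hides the honey jar from the top camera, so I'll check it from the stored wrist picture.

```bash
python3 - <<'E'
import numpy as np,cv2
z=np.load('w10.npz');P,d=z['P'],z['d']
m=(d>0)&(P[...,2]>72)&(P[...,2]<82)&(abs(P[...,0]-648)<50)&(abs(P[...,1]+78)<50)
q=P[m];c,r=cv2.minEnclosingCircle(np.ascontiguousarray(q[:,:2].astype(np.float32)).reshape(-1,1,2));print(len(q),np.median(q[:,2]),c,r)
a=np.radians(11.6);dd=np.array(c)-[659,-138.4];print('honey in tray',dd@[np.cos(a),np.sin(a)],dd@[-np.sin(a),np.cos(a)])
E
python3 -c "
from bench import order
print(order.finish_job())"
```

```text
2531 75.87564292663515 (647.9844360351562, -78.14515686035156) 23.44466781616211
honey in tray 1.3253447771573446 61.239139710391626
the job is handed in; nothing more can be done
None
```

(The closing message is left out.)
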